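Third hand at the assembly jig

ROBOT

A 6-joint arm with a two-finger parallel gripper is mounted at the origin on a cart in front of the work surface, level with it; the furniture and walls round the work are solid. World frame = base frame: x ahead of the robot, y to its left, z up, the work surface at z = 0. Lengths are in m, angles in rad, forces in N, time in s.
With the tool pointing down it reaches from about 0.275 to 1 m from the base axis. Payload 8.4 kg.
Tool frame: the origin (TCP) lies midway between the tips of the shut fingers; the grasp point (between the pads) lies 19 mm behind it (robot.hold_point_z is the distance from the TCP to the grasp point, in m); z points along the fingers, y is the line along which they close (so a half turn about z gives the same grasp; the last joint's range is limited). The gripper opens to 85 mm and grips with 20 to 120 N. Pads are 22 mm wide; open, the fingers measure 114 mm over their backs; the gripper's body (76 mm by 85 mm) begins 54 mm behind the grasp point. The pads swing forward as they close: fully open they stand 13 mm farther back than shut.
Start: joints at [-1.117, 0.353, 1.633, -0, 1.155, -0.002], TCP at [0.275, -0.561, 0.231] pointing down, gripper open.
Joint ranges: [-2.63, 2.63], [-0.92, 2.1], [0.06, 2.66], [-1.3, 4.44], [0, 2.69], [-3.02, 3.02]. Speed limits (rad/s): [2.22, 2.22, 2.79, 3.14, 3.14, 3.14].

INTERFACE

Orientations are given as a rotation vector (axis times angle).
In Python, from station import readout, eyes, robot gives the robot as it stands.
- The arm moves only by the shell command python3 -m handwheel 'ROWS' [FORCE]. ROWS is JSON, a list of rows, each an object with "grip": the finger opening in mm, from 0 to 85.4; "slide": the shift along the world's x, y, z in units of 40 mm (1.0 is 40 mm), a list of three; "turn": the turn about the world's z in degrees. A call has 1 to 12 rows; each row shifts and turns the commanded pose from where the row before left it; what a row does not reach is not made up. A row lasts 1/12 s, in which the tool goes at most 41.7 mm and 7.16 degrees, less where a joint would pass 70% of its speed; a pose out of reach is approached as far as the arm can. A call is refused whole if a number of a shift passes 1 or a number of a turn 7.16, either way. A call with a gripper value outside its range is refused whole. The fingers move at their own pace and stop on an object; FORCE is the grip in N (left out, the last holds). Time passes only in rows, so rows that do not move let the fingers close. It gives the time, the measured TCP pose, the force, the opening and the grip force at its end, in the units of the state.
- readout.observe(): the state, without advancing time (a new reading comes with each control period).
- eyes.grab_frame(name): name is "side" or "top"; returns the picture (420x560x3 uint8, red, green, blue); there is no depth.
- eyes.get_calibration(name): a dict with "camera_matrix" (3x3 intrinsics, pixels), "extrinsics" (4x4, takes a point from camera to world coordinates). Camera axes: x right, y up, looking along -z (the intrinsics and any distortion apply to the point x, -y, -z); pixel columns grow to the right and rows downward; lengths in m; the calibration is good to about 2 mm. A picture is of the moment at which its call begins. get_calibration takes no time and is no camera call.
- robot.job_done(): hands the job in; it is judged then, once.
The state is a dict: "time_s": time; "qpos": joint angles; "joint_vel": joint speeds; "joint_efforts": joint torques, N m; "tool_pos": TCP position; "orientation": TCP orientation; "force": force on the tool from outside, world axes, zero at the start; "moment": the same for the moment, N m; "opening": finger opening in m; "grip_force": force on a finger pad.
Only numpy, scipy, OpenCV 4.12 (cv2) and the standard library are available. Lean on these libraries where they do the work, as an engineer would, in place of code of your own. Each camera call takes 0.05 s, during which the arm holds its last target. There are 200 camera calls.

TASK

Pick up the loose cast jaw block and lay it flat on the bed of the jig, its plain end square against the middle of the jig's sprung pad and the end with the pin pointing away from the pad. Press it steadily towards the fence with about 10 N, which pushes the pad in half of its travel, without ever driving the pad to its stop, and finish while still gripping and pressing the block, so that the fitter can screw it down. Leave the other loose parts where they lie.

Things in the scene. Friction and masses are not known exactly. Their poses are not given: they have to be found in the camera images.
- block: Loose dark cast jaw block, 0.27 to 0.53 kg, lying flat, plain end roughly away from the robot. Body 50 mm wide (own x, -25 to 25), 75 mm long (own y, -42 to 33), 35 mm high. Plain flat end at y = -42 mm; at the other end an 8 mm pin sticks out to y = 42 mm. An 8 mm boss on top (x 9, y -3) rises to 40 mm. Origin on the underside. Grip across the 50 mm width. Jig and block may swap sides.
- plain_end (a point): Centre of the block's plain flat end face, 17.5 mm above its underside; axes as the block's (the face looks along the block's -y).
- jig: Fixed assembly jig. Aluminium bed 170 mm (own x) by 120 mm (own y), its flat top at z = 12 mm. A dark steel fence, 100 mm wide, top at z = 50 mm, stands across the end away from the robot (x = 59 to 81 mm); the sprung pad is in front of it. Origin under the centre of the bed, z = 0 at the worktop. The block is pressed along the jig's +x.
- pad_face (a point): Centre of the steel pad's front face, which looks along the jig's -x; axes as the jig's. The pad is 46 mm wide, 8 mm thick, from z = 14 to 44 mm above the worktop. With the pad out the face lies at x = 30, y = 0, z = 29.5 mm in the jig's frame; it moves with the pad.
- pad (a joint): Travel of the pad towards the fence, in m: 0 fully out, 0.016 at its hard stop. A spring pushes it out: 2 N to start it and 1 N more for each mm (10 N at 0.008). Slides with hardly any friction.
- bearing: Loose ball bearing lying flat, 44 mm diameter, 13 mm high; bystander. Origin under its centre.
- lever: Loose flat transfer lever with a roller, 24 x 130 x 19 mm; bystander. Origin under its middle, long along its y.
- star_knob: Loose black hand knob with a stud upright, 35 x 38 x 43 mm; bystander. Origin under its centre.
- fitting: Loose brass hose fitting, 17 x 40 x 19 mm; bystander. Origin under its middle.

How it is judged:
By the outcome, as a careful person would: the job done as asked, in the order asked, and still so for the second after the job is handed in, while the arm keeps its last pose, push and grip.
It also fails if it takes over 48 s, if anything falls off the work surface, if the arm or the gripper's body presses on something with over 40 N, if the wrist force passes 120 N, or if a joint passes its speed limit or range.

## Working session

There is one attempt and no reset: what is moved stays moved. The work goes in short steps, Python scripts to look and compute and a shell command to move; the robot and the scene stay as the last step left them, time stands still between calls to the robot, and variables do not carry over. Pictures are saved under pics/ and viewed, at most 10 in all, crops included, and the job is handed in when it is done.

```bash
mkdir -p pics; python3 - <<'E'
from station import readout, eyes, robot
import cv2,numpy as np
s=readout.observe();print(s, robot.hold_point_z)
for n in("side","top"):
    im=eyes.grab_frame(n);cv2.imwrite(f"pics/{n}0.png",im[:,:,::-1])
    c=eyes.get_calibration(n);print(n,c)
E
```

```text
{'time_s': 0.0, 'qpos': array([-1.11741469e+00,  3.53610459e-01,  1.63414991e+00,  7.14209274e-05,
        1.15522528e+00, -2.37625883e-03]), 'joint_vel': array([ 4.78398415e-05, -2.32600513e-04,  1.12018342e-04, -4.68567587e-04,
        1.09855050e-03, -8.44273637e-05]), 'joint_efforts': array([-1.30607928e-03, -6.05260992e+01, -3.42056644e+01, -2.42288679e-04,
        9.34372918e-03, -1.15171616e-05]), 'tool_pos': array([ 0.27490737, -0.5607463 ,  0.23057848]), 'orientation': array([-3.05904880e+00, -7.09368703e-01,  3.89073925e-04]), 'force': array([-0.38173055,  0.71246281,  0.04857934]), 'moment': array([ 0.02245772, -0.02475094,  0.01797535]), 'grip_force': 0.0, 'opening': 0.08542440895013431} 0.0187
side {'camera_matrix': array([[521.80267578,   0.        , 276.33130986],
       [  0.        , 521.80267578, 215.54068275],
       [  0.        ,   0.        ,   1.        ]]), 'extrinsics': array([[ 0.99410084,  0.05481269, -0.09358995,  0.37970182],
       [-0.10661703,  0.65224239, -0.75047497, -0.72623389],
       [ 0.01990778,  0.75602608,  0.65423868,  0.73411912],
       [ 0.        ,  0.        ,  0.        ,  1.        ]])}
top {'camera_matrix': array([[380.0768551 ,   0.        , 277.76599194],
       [  0.        , 380.0768551 , 215.03103088],
       [  0.        ,   0.        ,   1.        ]]), 'extrinsics': array([[-0.01803034,  0.99944143, -0.02813792,  0.45687116],
       [-0.99982291, -0.01817468, -0.00488221,  0.04054414],
       [-0.00539088,  0.02804491,  0.99959213,  0.92622775],
       [ 0.        ,  0.        ,  0.        ,  1.        ]])}
```

View pics/top0.png

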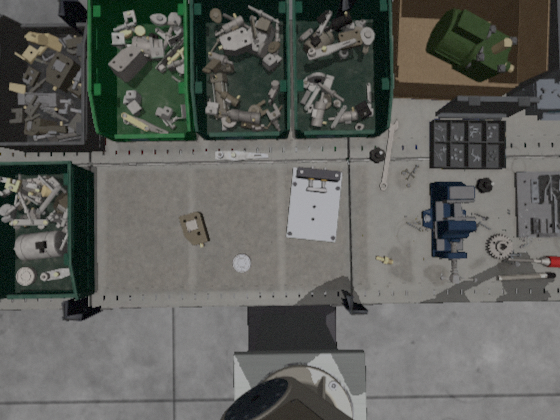

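View pics/side0.png

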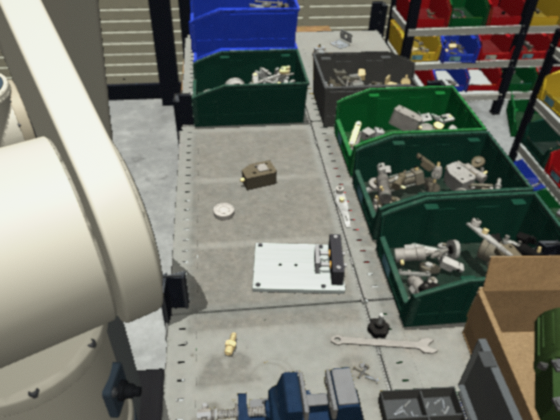

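The top view shows the block near (194,228), with its yellow-tipped pin at about (203,243), the jig at about (315,205) and the bearing at (242,263). The lever is at (243,155) and the knob and fitting lie to the right. The side view shows the block at (260,175) and the jig at (298,265). I'll enlarge both.

```bash
python3 - <<'E'
import cv2,numpy as np
t=cv2.imread("pics/top0.png");s=cv2.imread("pics/side0.png")
f=lambda im,x,y,w,h,k:cv2.resize(im[y:y+h,x:x+w],None,fx=k,fy=k,interpolation=cv2.INTER_CUBIC)
a=np.hstack([f(t,170,200,50,50,6),f(t,280,160,70,50,6)]) # 720x300
b=np.hstack([f(s,235,155,50,37,8),f(s,245,230,110,74,4)[:296,:]]) 
b=b[:296,:800]
a=cv2.copyMakeBorder(a,0,0,0,800-720,0)
b=cv2.copyMakeBorder(b,0,0,0,800-b.shape[1],0)
o=np.vstack([a,b]);print(o.shape);cv2.imwrite("pics/crop0.png",o)
E
```

```text
(596, 800, 3)
```

View pics/crop0.png

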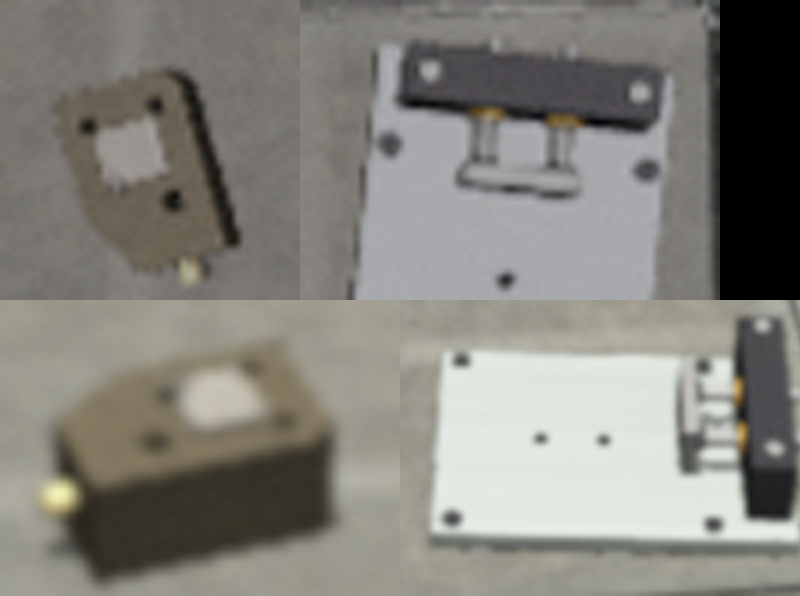

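The crop shows the block's top face in lighter brown with the plain end at the top left, a chamfered near-left corner and the pin at the lower right, about full-image (201,245). The pad front is at about (366,187)/(302,190) in full-image terms. Next I'll measure with masks.

```bash
cat >h.py <<'E'
import cv2,numpy as np
from station import eyes
C={n:eyes.get_calibration(n) for n in("side","top")}
def ray(n,p):
    K,E=C[n]["camera_matrix"],C[n]["extrinsics"]
    d=np.linalg.inv(K)@[p[0],p[1],1]; return E[:3,3],E[:3,:3]@(d*[1,-1,-1])
def plane(n,p,z):
    o,d=ray(n,p); return o+d*(z-o[2])/d[2]
def tri(pt,ps):
    o1,d1=ray("top",pt);o2,d2=ray("side",ps)
    t=np.linalg.lstsq(np.c_[d1,-d2],o2-o1,rcond=None)[0]
    a,b=o1+d1*t[0],o2+d2*t[1]; return (a+b)/2,np.linalg.norm(a-b)
def proj(n,X):
    K,E=C[n]["camera_matrix"],C[n]["extrinsics"]
    c=E[:3,:3].T@(np.array(X)-E[:3,3])*[1,-1,-1]; p=K@c; return p[:2]/p[2]
E
python3 - <<'E'
from h import *
def crop(n,x,y,w,h,k=8):
    im=cv2.imread(f"pics/{n}0.png")[y:y+h,x:x+w]; return cv2.resize(im,None,fx=k,fy=k,interpolation=cv2.INTER_CUBIC)
def polys(m,x,y,k,eps,amin):
    out=[]
    for c in cv2.findContours(m.astype(np.uint8),cv2.RETR_EXTERNAL,cv2.CHAIN_APPROX_NONE)[0]:
        if cv2.contourArea(c)<amin*k*k: continue
        c=cv2.convexHull(c);p=cv2.approxPolyDP(c,eps*k,True)[:,0]; out.append((np.round((p+.5)/k-.5+[x,y],1).tolist(),cv2.contourArea(c)/k/k))
    return out
for n,r in(("top",(165,195,60,60)),("side",(230,150,60,50))):
    im=crop(n,*r); lab=cv2.cvtColor(im,cv2.COLOR_BGR2LAB).astype(int)
    b=lab[...,2]-128; L=lab[...,0]; print(n,"bg b",np.median(b),"L",np.median(L), "pct b",np.percentile(b,[5,50,80,95]))
    bm=(b>np.median(b)+5)
    print(" brown",polys(bm,r[0],r[1],8,1.0,60)); 
    print(" dark",polys(L<60,r[0],r[1],8,1.0,30))
    cv2.imwrite(f"pics/m_{n}.png",np.hstack([im,cv2.cvtColor((bm*255).astype(np.uint8),cv2.COLOR_GRAY2BGR)]))
# jig
for n,r,th in(("top",(270,150,90,110),150),("side",(235,220,125,85),205)):
    im=crop(n,*r); hsv=cv2.cvtColor(im,cv2.COLOR_BGR2HSV).astype(int); g=hsv[...,2]
    print(n,"V pct",np.percentile(g,[5,25,50,75,95]))
    o=cv2.threshold(g.astype(np.uint8),0,255,cv2.THRESH_OTSU)
    print(" bed",o[0],polys(g>th,r[0],r[1],8,1.2,800)," dark",polys(g<85,r[0],r[1],8,1.2,150))
t=cv2.imread("pics/m_top.png");s=cv2.imread("pics/m_side.png")
w=480*2;o=np.vstack([t,s])
cv2.imwrite("pics/m.png",cv2.resize(o,None,fx=.65,fy=.65)); print(o.shape)
E
```

```text
top bg b 3.0 L 125.0 pct b [2. 3. 4. 9.]
 brown [([[179.1, 217.1], [194.9, 211.9], [199.1, 213.2], [206.7, 238.3], [202.4, 246.7], [200.1, 247.1], [192.1, 243.3], [184.2, 235.2]], 636.1171875)]
 dark [([[198.7, 212.1], [202.1, 214.2], [208.8, 240.3], [207.2, 239.8]], 74.0078125)]
side bg b 7.0 L 161.0 pct b [ 6.  7.  7. 14.]
 brown [([[275.1, 169.6], [271.9, 172.3], [247.3, 177.4], [242.3, 170.8], [249.2, 164.7], [268.4, 160.6]], 354.453125)]
 dark [([[274.8, 173.2], [273.8, 182.7], [247.7, 188.6], [244.1, 184.7], [243.4, 182.1], [245.7, 178.9]], 296.65625)]
top V pct [ 79. 122. 128. 167. 173.]
 bed 145.0 [([[293.4, 167.2], [341.3, 172.7], [334.1, 241.4], [286.2, 235.9]], 3446.1796875)]  dark [([[296.7, 170.1], [299.2, 166.9], [336.6, 170.7], [339.6, 172.2], [339.1, 178.8], [335.1, 181.4], [297.3, 177.4], [295.9, 176.2]], 472.46875), ([[348.3, 164.3], [351.6, 259.4], [349.7, 259.4]], 209.2109375)]
side V pct [ 85. 153. 162. 227. 232.]
 bed 187.0 [([[255.8, 243.1], [313.9, 244.2], [343.6, 285.2], [344.1, 288.8], [253.2, 287.1]], 3454.3125)]  dark [([[330.1, 234.8], [339.2, 236.1], [343.7, 274.9], [340.7, 284.1], [331.6, 282.7], [328.7, 258.9]], 610.125)]
(880, 960, 3)
```

View pics/m.png

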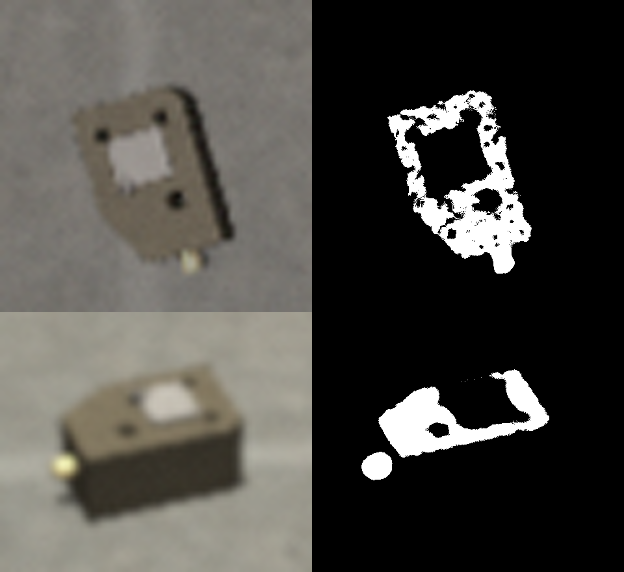

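The masks give clean top-face outlines. In the top view the plain end runs (179,217) to (198,212) and the pin-end right corner is about (207,239.5). In the side view the matching corners are (268.5,160.5), (275.3,169.8) and (246.5,178).

```bash
python3 - <<'E'
from h import *
P={"farL":((179.0,217.0),(268.6,160.4)),"farR":((198.0,211.7),(275.4,169.8)),"nearR":((207.0,239.6),(246.3,178.0)),
"pinTip":((201.5,246),(242.5,181.5)),
"bedNL":((286.2,235.6),(255.8,243.1)),"bedNR":((334.0,241.2),(253.2,285.3))}
for k,v in P.items(): print(k,*[np.round(1000*x,1) for x in tri(*v)])
q=[plane("top",p,.035)[:2] for p in((179.0,217.0),(198.0,211.7),(207.0,239.6))]
print("block widths",np.linalg.norm(q[0]-q[1]),np.linalg.norm(q[1]-q[2]))
u=q[2]-q[1];u/=np.linalg.norm(u);w=q[1]-q[0];w/=np.linalg.norm(w)
print("y axis yaw from side",np.degrees(np.arctan2(*u[::-1])),"from end (+90 rot)",np.degrees(np.arctan2(*w[::-1]))-90+180)
qs=[plane("side",p,.035)[:2] for p in((268.6,160.4),(275.4,169.8),(246.3,178.0))]
for Q in(q,qs):
    u=Q[2]-Q[1];L=np.linalg.norm(u);u/=L;w=np.array([-u[1],u[0]]);w= w if w@(Q[0]-Q[1])>0 else -w
    pe=Q[1]+w*.025; print("plain end ctr",pe,"len",L,"wid",(Q[0]-Q[1])@w,"yaw",np.degrees(np.arctan2(u[1],u[0])),"origin",pe+u*.042)
b=np.array([plane("top",p,.012)[:2] for p in([293.4,167.2],[341.3,172.7],[334.1,241.2],[286.2,235.7])])
print("bed",b.round(4).tolist(),[np.linalg.norm(b[i]-b[i-1]) for i in range(4)],"ctr",b.mean(0))
a=(b[0]+b[1]-b[2]-b[3]);print("jig yaw",np.degrees(np.arctan2(a[1],a[0])), np.degrees(np.arctan2(*(b[0]+b[3]-b[1]-b[2])[::-1]))-90)
bs=np.array([plane("side",p,.012)[:2] for p in((255.8,243.1),(253.2,285.3))]);print("side bed near corners",bs)
yaw=np.arctan2(a[1],a[0]);c,s=np.cos(yaw),np.sin(yaw);o=b.mean(0)
print("pad",o+[.03*c,.03*s])
for n in("top","side"):
  print(n,[proj(n,[*(o+[.03*c-y*s,.03*s+y*c]),z]).round(1).tolist() for y in(-.023,.023) for z in (.044,)],
  [proj(n,[*(o+[.059*c-y*s,.059*s+y*c]),z]).round(1).tolist() for y in(-.05,.05) for z in (.05,)])
E
```

```text
farL [482.4 277.8  31.4] 1.6
farR [493.7 231.6  37. ] 1.2
nearR [427.  212.4  32.1] 0.5
pinTip [415.1 229.6  10.3] 7.4
bedNL [433.1  25.6   8.8] 0.8
bedNR [418.7 -88.8  12.7] 2.6
block widths 0.0463087278481218 0.0688843897834833
y axis yaw from side -162.8417998908183 from end (+90 rot) 14.559475689720614
plain end ctr [0.48581686 0.25598974] len 0.0688843897834833 wid 0.046261103001360146 yaw -162.8417998908183 origin [0.44568612 0.24359928]
plain end ctr [0.48571939 0.25764419] len 0.0726966130213576 wid 0.04004260261899106 yaw -159.23901205919697 origin [0.44644657 0.24275644]
bed [[0.5974, 0.0052], [0.5819, -0.11], [0.4173, -0.089], [0.4326, 0.0256]] [np.float64(0.16612091417673394), np.float64(0.11625828481653615), np.float64(0.16593619768532977), np.float64(0.11568217874881603)] ctr [ 0.50731642 -0.04205768]
jig yaw -7.1738265878715834 -7.613734549211117
side bed near corners [[ 0.43329842  0.02214257]
 [ 0.41999453 -0.08833091]]
pad [ 0.53708158 -0.04580408]
top [[326.2, 191.6], [306.5, 189.5]] [[339.4, 180.1], [296.4, 175.5]]
side [[314.3, 261.4], [313.4, 244.0]] [[331.2, 270.4], [328.1, 232.5]]
```

The triangulated heights are about 33 mm for the block top and 11 mm for the bed, which agree with the text. The projected pad and fence corners land on the picture. The grasp target is (0.456, 0.2445) with tool x at yaw about 17.5°, and the jig yaw is -7.4°.

```bash
python3 -m handwheel '[{"grip":85,"slide":[0.19,0.84,0],"turn":-0.7},{"grip":85,"slide":[0.19,0.84,0],"turn":-0.7},{"grip":85,"slide":[0.19,0.84,0],"turn":-0.7},{"grip":85,"slide":[0.19,0.84,0],"turn":-0.7},{"grip":85,"slide":[0.19,0.84,0],"turn":-0.7},{"grip":85,"slide":[0.19,0.84,0],"turn":-0.7},{"grip":85,"slide":[0.19,0.84,0],"turn":-0.7},{"grip":85,"slide":[0.19,0.84,0],"turn":-0.7},{"grip":85,"slide":[0.19,0.84,0],"turn":-0.7},{"grip":85,"slide":[0.19,0.84,0],"turn":-0.7},{"grip":85,"slide":[0.19,0.84,0],"turn":-0.7},{"grip":85,"slide":[0.19,0.84,0],"turn":-0.7}]' 80
python3 -m handwheel '[{"grip":85,"slide":[0.19,0.84,0],"turn":0},{"grip":85,"slide":[0.19,0.84,0],"turn":0},{"grip":85,"slide":[0.19,0.84,0],"turn":0},{"grip":85,"slide":[0.19,0.84,0],"turn":0},{"grip":85,"slide":[0.19,0.84,0],"turn":0},{"grip":85,"slide":[0.19,0.84,0],"turn":0},{"grip":85,"slide":[0.19,0.84,0],"turn":0},{"grip":85,"slide":[0.19,0.84,0],"turn":0},{"grip":85,"slide":[0.19,0.84,0],"turn":0},{"grip":85,"slide":[0.19,0.84,0],"turn":0},{"grip":85,"slide":[0.19,0.84,0],"turn":0},{"grip":85,"slide":[0,0,0],"turn":0}]'
cat >st.py <<'E'
from station import readout
from scipy.spatial.transform import Rotation as R
import numpy as np
s=readout.observe();m=R.from_rotvec(s["orientation"]).as_matrix()
print("t %.2f"%s["time_s"],"tcp",(s["tool_pos"]*1000).round(1),"toolx yaw %.2f"%np.degrees(np.arctan2(m[1,0],m[0,0])),"z",m[:,2].round(3),"F",s["force"].round(1),"M",s["moment"].round(2),"open %.1f grip %.0f"%(s["opening"]*1e3,s["grip_force"]))
E
python3 st.py
```

```text
time_s: 1.1
tool_pos: [0.3661, -0.1564, 0.2312]
orientation: [-3.104, -0.482, -0.0]
force: [1.3, -0.5, -0.6]
opening: 0.0849
grip_force: 0.0
time_s: 2.1
tool_pos: [0.4512, 0.2166, 0.2313]
orientation: [-3.101, -0.487, -0.003]
force: [-0.8, 0.5, 0.1]
opening: 0.0852
grip_force: 0.0
t 2.10 tcp [451.2 216.6 231.3] toolx yaw 17.86 z [ 0.001  0.002 -1.   ] F [-0.8  0.5  0.1] M [ 0.02 -0.02  0.03] open 85.2 grip 0
```

```bash
python3 -m handwheel '[{"grip":85,"slide":[0.06,0.35,0],"turn":-0.4},{"grip":85,"slide":[0.06,0.35,0],"turn":0},{"grip":85,"slide":[0,0,-0.7],"turn":0},{"grip":85,"slide":[0,0,-0.7],"turn":0},{"grip":85,"slide":[0,0,-0.7],"turn":0},{"grip":85,"slide":[0,0,-0.7],"turn":0},{"grip":85,"slide":[0,0,-0.7],"turn":0},{"grip":85,"slide":[0,0,-0.5],"turn":0},{"grip":85,"slide":[0,0,-0.3],"turn":0},{"grip":85,"slide":[0,0,0],"turn":0},{"grip":85,"slide":[0,0,0],"turn":0}]'
python3 st.py; python3 - <<'E'
from h import *
o=[]
for n,(x,y,w,h) in(("top",(160,190,70,75)),("side",(215,115,90,96))):
    im=eyes.grab_frame(n)[:,:,::-1];o.append(cv2.resize(im[y:y+h,x:x+w],(400,428),interpolation=cv2.INTER_CUBIC))
cv2.imwrite("pics/g1.png",np.hstack(o))
E
```

```text
time_s: 3.02
tool_pos: [0.4544, 0.2394, 0.0589]
orientation: [3.105, 0.473, -0.002]
force: [0.1, 0.5, 0.6]
opening: 0.085
grip_force: 0.0
t 3.02 tcp [454.4 239.4  58.9] toolx yaw 17.31 z [-0.001 -0.001 -1.   ] F [0.1 0.5 0.6] M [ 0.02  0.01 -0.01] open 85.0 grip 0
```

View pics/g1.png

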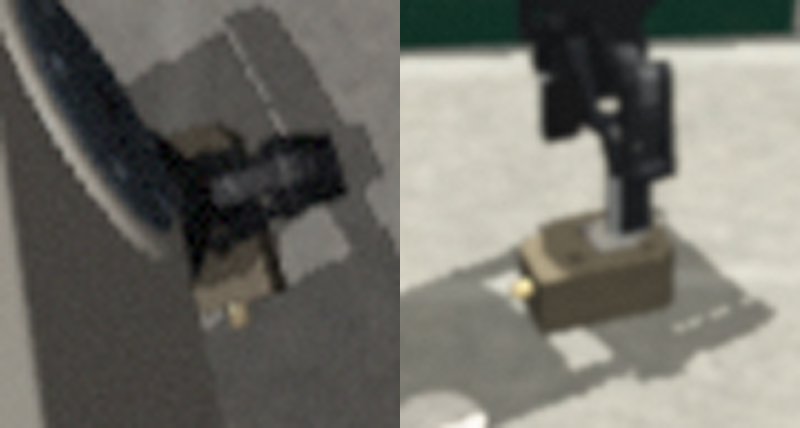

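The open fingers straddle the block about mid-length, with the right finger at the side-view crop (630,210). I'll correct by 5 mm in y, descend and grip.

```bash
python3 -m handwheel '[{"grip":85,"slide":[0.04,0.12,0],"turn":0},{"grip":85,"slide":[0,0,-0.4],"turn":0},{"grip":85,"slide":[0,0,-0.4],"turn":0},{"grip":85,"slide":[0,0,-0.35],"turn":0},{"grip":85,"slide":[0,0,-0.25],"turn":0},{"grip":85,"slide":[0,0,0],"turn":0},{"grip":85,"slide":[0,0,0],"turn":0}]' 30
python3 st.py
python3 -m handwheel '[{"grip":40,"slide":[0,0,0],"turn":0},{"grip":40,"slide":[0,0,0],"turn":0},{"grip":40,"slide":[0,0,0],"turn":0},{"grip":40,"slide":[0,0,0],"turn":0},{"grip":40,"slide":[0,0,0],"turn":0},{"grip":40,"slide":[0,0,0],"turn":0},{"grip":40,"slide":[0,0,0],"turn":0},{"grip":40,"slide":[0,0,0],"turn":0},{"grip":40,"slide":[0,0,0],"turn":0},{"grip":40,"slide":[0,0,0],"turn":0}]' 30
python3 st.py
```

```text
time_s: 3.7
tool_pos: [0.4565, 0.2446, 0.0035]
orientation: [-3.106, -0.473, 0.0]
force: [0.2, -0.0, 0.8]
opening: 0.0851
grip_force: 0.0
t 3.70 tcp [456.5 244.6   3.5] toolx yaw 17.31 z [-0.  0. -1.] F [ 0.2 -0.   0.8] M [ 0.03 -0.01 -0.02] open 85.1 grip 0
time_s: 4.53
tool_pos: [0.4569, 0.2448, 0.0043]
orientation: [-3.105, -0.472, -0.002]
force: [-0.7, 0.2, 6.6]
opening: 0.0496
grip_force: 30.6
t 4.53 tcp [456.9 244.8   4.3] toolx yaw 17.30 z [ 0.001  0.001 -1.   ] F [-0.7  0.2  6.6] M [-0.07  0.1  -0.05] open 49.6 grip 31
```

```bash
python3 -m handwheel '[{"grip":40,"slide":[0,0,0],"turn":0},{"grip":40,"slide":[0,0,0],"turn":0},{"grip":40,"slide":[0,0,0.1],"turn":0},{"grip":40,"slide":[0,0,0.3],"turn":0},{"grip":40,"slide":[0,0,0.5],"turn":0},{"grip":40,"slide":[0,0,0.5],"turn":0},{"grip":40,"slide":[0,0,0.4],"turn":0},{"grip":40,"slide":[0,0,0.2],"turn":0},{"grip":40,"slide":[0,0,0],"turn":0},{"grip":40,"slide":[0,0,0],"turn":0}]' 80
python3 st.py
python3 -m handwheel '[{"grip":40,"slide":[0.05,-0.3,0],"turn":-1},{"grip":40,"slide":[0.05,-0.6,0],"turn":-2.4},{"grip":40,"slide":[0.05,-0.75,0],"turn":-2.6},{"grip":40,"slide":[0.05,-0.75,0],"turn":-2.6},{"grip":40,"slide":[0.05,-0.75,0],"turn":-2.6},{"grip":40,"slide":[0.05,-0.75,0],"turn":-2.6},{"grip":40,"slide":[0.05,-0.75,0],"turn":-2.6},{"grip":40,"slide":[0.05,-0.75,0],"turn":-2.6},{"grip":40,"slide":[0.05,-0.75,0],"turn":-2.6},{"grip":40,"slide":[0.05,-0.6,0],"turn":-2},{"grip":40,"slide":[0.04,-0.33,0],"turn":-1},{"grip":40,"slide":[0,0,0],"turn":0}]'
python3 -m handwheel '[{"grip":40,"slide":[0,0,0],"turn":0},{"grip":40,"slide":[0,0,0],"turn":0}]'
python3 st.py; python3 - <<'E'
from h import *
o=[]
for n,(x,y,w,h) in(("top",(260,150,100,107)),("side",(225,170,130,139))):
    im=eyes.grab_frame(n)[:,:,::-1];cv2.imwrite(f"pics/{n}2.png",im);o.append(cv2.resize(im[y:y+h,x:x+w],(400,428),interpolation=cv2.INTER_CUBIC))
cv2.imwrite("pics/g2.png",np.hstack(o))
E
```

```text
time_s: 5.37
tool_pos: [0.4563, 0.2444, 0.0835]
orientation: [-3.106, -0.473, -0.001]
force: [-0.1, -0.3, -5.1]
opening: 0.0487
grip_force: 83.6
t 5.37 tcp [456.3 244.4  83.5] toolx yaw 17.32 z [ 0.001  0.    -1.   ] F [-0.1 -0.3 -5.1] M [ 0.04 -0.01  0.01] open 48.7 grip 84
time_s: 6.37
tool_pos: [0.4772, -0.0416, 0.0822]
orientation: [3.134, -0.206, -0.003]
force: [0.4, -0.7, -4.6]
opening: 0.0489
grip_force: 84.0
time_s: 6.53
tool_pos: [0.477, -0.0387, 0.0825]
orientation: [-3.135, 0.2, 0.003]
force: [-0.7, 0.5, -5.0]
opening: 0.0485
grip_force: 84.0
t 6.53 tcp [477.  -38.7  82.5] toolx yaw -7.30 z [-0.002  0.    -1.   ] F [-0.7  0.5 -5. ] M [-0.02  0.04  0.  ] open 48.5 grip 84
```

View pics/g2.png

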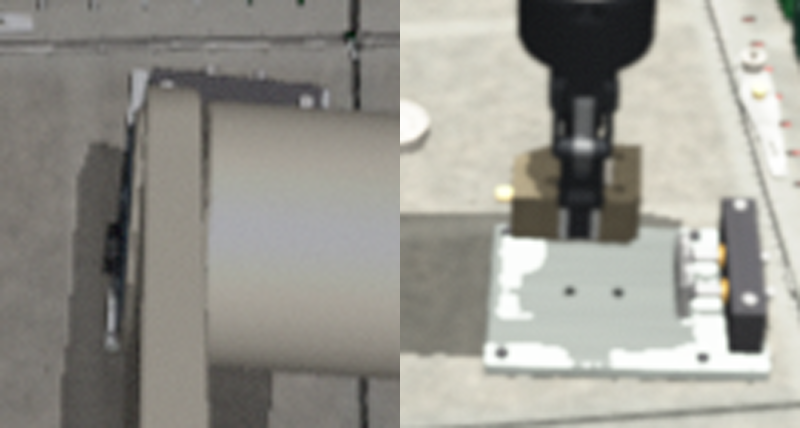

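The block is held level above the bed, plain end towards the fence. In the side crop the pad is at (685,265) and the block spans (512–640, 145–240). I'll lower it to just above the bed.

```bash
python3 -m handwheel '[{"grip":40,"slide":[0,0,-0.2],"turn":0},{"grip":40,"slide":[0,0,-0.4],"turn":0},{"grip":40,"slide":[0,0,-0.4],"turn":0},{"grip":40,"slide":[0,0,-0.3],"turn":0},{"grip":40,"slide":[0,0,-0.2],"turn":0},{"grip":40,"slide":[0,0,0],"turn":0},{"grip":40,"slide":[0,0,0],"turn":0},{"grip":40,"slide":[0,0,0],"turn":0}]'
python3 st.py; python3 - <<'E'
from h import *
im=eyes.grab_frame("side")[:,:,::-1];cv2.imwrite("pics/side3.png",im)
o=cv2.resize(im[225:300,235:355],None,fx=6.5,fy=6.5,interpolation=cv2.INTER_CUBIC)
cv2.imwrite("pics/g3.png",o);print(o.shape)
a=np.radians(-7.3);c,s=np.cos(a),np.sin(a);t=np.array([.4770,-.0387])
for y in(.025,-.025):
  for d in(.034,-.041): print("pred block top",y,d,(6.5*(proj("side",[*(t+[d*c-y*s,d*s+y*c]),.0545])-[235,225])).round())
E
```

```text
time_s: 7.3
tool_pos: [0.4783, -0.0386, 0.0236]
orientation: [-3.135, 0.199, -0.001]
force: [-1.0, -0.5, -4.7]
opening: 0.0489
grip_force: 83.9
t 7.30 tcp [478.3 -38.6  23.6] toolx yaw -7.26 z [ 0.001 -0.    -1.   ] F [-1.  -0.5 -4.7] M [ 0.02 -0.04 -0.  ] open 48.9 grip 84
(488, 780, 3)
pred block top 0.025 0.034 [421.  92.]
pred block top 0.025 -0.041 [164.  84.]
pred block top -0.025 0.034 [423. 214.]
pred block top -0.025 -0.041 [156. 207.]
```

View pics/g3.png

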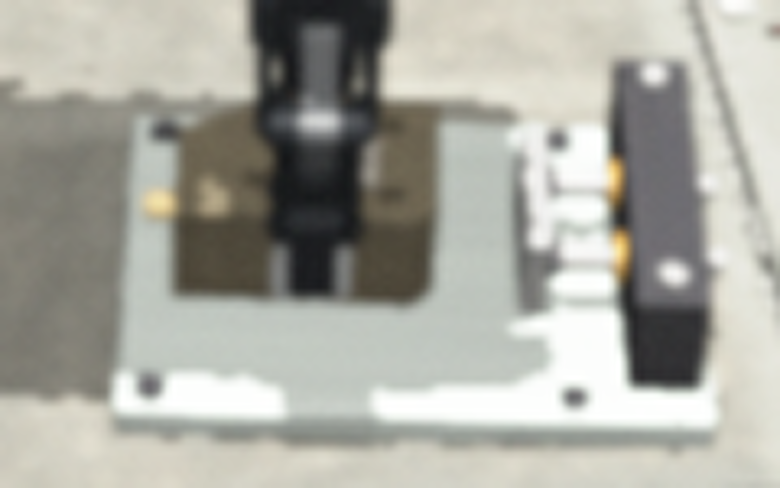

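The block and pad are both shifted about +15, +8 px from prediction in this view, which is a common camera bias. Lateral alignment is therefore good to about 1 mm, and the gap to the pad is about 26 mm. I'll lower onto the bed in small steps.

```bash
python3 -m handwheel '[{"grip":40,"slide":[0,0,-0.08],"turn":0},{"grip":40,"slide":[0,0,-0.06],"turn":0},{"grip":40,"slide":[0,0,0],"turn":0},{"grip":40,"slide":[0,0,0],"turn":0}]'
python3 st.py
python3 -m handwheel '[{"grip":40,"slide":[0,0,-0.03],"turn":0},{"grip":40,"slide":[0,0,0],"turn":0},{"grip":40,"slide":[0,0,0],"turn":0}]'
python3 st.py
```

```text
time_s: 7.68
tool_pos: [0.4778, -0.0388, 0.0177]
orientation: [-3.135, 0.2, 0.0]
force: [-0.5, -0.3, -4.8]
opening: 0.0489
grip_force: 83.9
t 7.68 tcp [477.8 -38.8  17.7] toolx yaw -7.29 z [-0.  0. -1.] F [-0.5 -0.3 -4.8] M [-0.02 -0.03 -0.02] open 48.9 grip 84
time_s: 7.93
tool_pos: [0.4781, -0.0389, 0.0166]
orientation: [3.135, -0.2, 0.001]
force: [0.2, -0.0, -3.6]
opening: 0.0487
grip_force: 84.4
t 7.93 tcp [478.1 -38.9  16.6] toolx yaw -7.28 z [ 0. -0. -1.] F [ 0.2 -0.  -3.6] M [-0.1  -0.03 -0.03] open 48.7 grip 84
```

```bash
python3 -m handwheel '[{"grip":40,"slide":[0.08,0.0,0],"turn":0},{"grip":40,"slide":[0.12,-0.01,0],"turn":0},{"grip":40,"slide":[0.12,-0.01,0],"turn":0},{"grip":40,"slide":[0.1,-0.015,0],"turn":0},{"grip":40,"slide":[0.08,-0.01,0],"turn":0},{"grip":40,"slide":[0,0,0],"turn":0},{"grip":40,"slide":[0,0,0],"turn":0}]'
python3 st.py
python3 -m handwheel '[{"grip":40,"slide":[0.025,-0.003,-0.02],"turn":0},{"grip":40,"slide":[0.025,-0.003,0],"turn":0},{"grip":40,"slide":[0,0,0],"turn":0},{"grip":40,"slide":[0,0,0],"turn":0}]'
python3 st.py
```

```text
time_s: 8.52
tool_pos: [0.4987, -0.0407, 0.0166]
orientation: [3.135, -0.2, 0.002]
force: [1.1, -0.2, -2.2]
opening: 0.0489
grip_force: 84.4
t 8.52 tcp [498.7 -40.7  16.6] toolx yaw -7.28 z [ 0.001 -0.    -1.   ] F [ 1.1 -0.2 -2.2] M [-0.06 -0.23  0.02] open 48.9 grip 84
time_s: 8.85
tool_pos: [0.4987, -0.0407, 0.0165]
orientation: [-3.135, 0.2, 0.003]
force: [-9.3, 1.3, 16.8]
opening: 0.0488
grip_force: 86.8
t 8.85 tcp [498.7 -40.7  16.5] toolx yaw -7.29 z [-0.002  0.    -1.   ] F [-9.3  1.3 16.8] M [ 0.09  1.04 -0.01] open 48.8 grip 87
```

Too much down force: friction is holding the block. I'll raise slightly.

```bash
python3 -m handwheel '[{"grip":40,"slide":[0,0,0.018],"turn":0},{"grip":40,"slide":[0,0,0],"turn":0},{"grip":40,"slide":[0,0,0],"turn":0}]'
python3 st.py
python3 -m handwheel '[{"grip":40,"slide":[0.025,-0.003,0],"turn":0},{"grip":40,"slide":[0.025,-0.003,0],"turn":0},{"grip":40,"slide":[0,0,0],"turn":0},{"grip":40,"slide":[0,0,0],"turn":0}]'
python3 st.py
```

```text
time_s: 9.1
tool_pos: [0.4996, -0.0408, 0.0165]
orientation: [-3.135, 0.2, 0.001]
force: [-3.5, 0.6, 5.1]
opening: 0.0487
grip_force: 85.1
t 9.10 tcp [499.6 -40.8  16.5] toolx yaw -7.29 z [-0.001  0.    -1.   ] F [-3.5  0.6  5.1] M [0.03 0.46 0.02] open 48.7 grip 85
time_s: 9.43
tool_pos: [0.4995, -0.0408, 0.0165]
orientation: [-3.135, 0.2, 0.007]
force: [-10.7, 2.5, 15.5]
opening: 0.0485
grip_force: 86.6
t 9.43 tcp [499.5 -40.8  16.5] toolx yaw -7.29 z [-0.004  0.    -1.   ] F [-10.7   2.5  15.5] M [ 0.17  1.34 -0.05] open 48.5 grip 87
```

```bash
python3 -m handwheel '[{"grip":40,"slide":[0,0,0.025],"turn":0},{"grip":40,"slide":[0,0,0],"turn":0},{"grip":40,"slide":[0,0,0],"turn":0},{"grip":40,"slide":[0,0,0],"turn":0}]'
python3 st.py; python3 - <<'E'
from h import *
im=eyes.grab_frame("side")[:,:,::-1];cv2.imwrite("pics/side4.png",im)
o=cv2.resize(im[225:300,235:355],None,fx=6.5,fy=6.5,interpolation=cv2.INTER_CUBIC)
cv2.imwrite("pics/g4.png",o)
E
```

```text
time_s: 9.77
tool_pos: [0.502, -0.0411, 0.0171]
orientation: [3.135, -0.2, 0.0]
force: [-0.3, -1.3, -4.0]
opening: 0.0489
grip_force: 84.2
t 9.77 tcp [502.  -41.1  17.1] toolx yaw -7.29 z [ 0. -0. -1.] F [-0.3 -1.3 -4. ] M [-0.03  0.03  0.03] open 48.9 grip 84
```

View pics/g4.png

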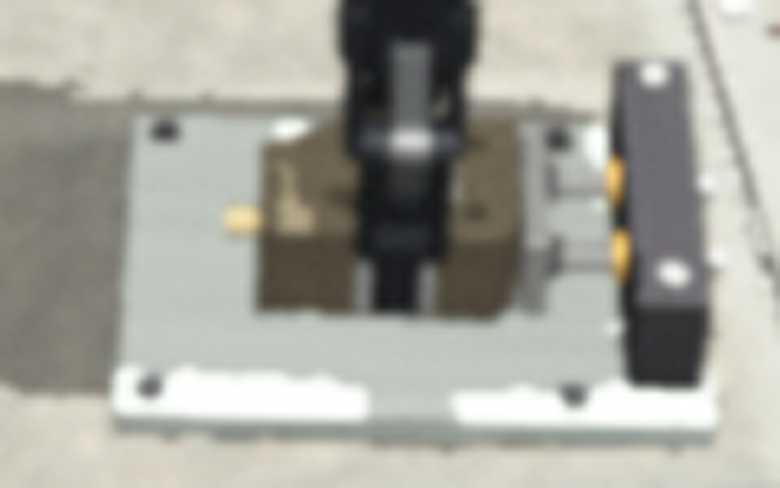

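It was only bed friction; raised 0.6 mm, the block moves freely again. The plain end (crop x about 518) is now nearly at the pad (525), square and laterally centred on it. I'll push in small steps and find contact by force.

```bash
for i in 1 2 3; do case $i in
1) python3 -m handwheel '[{"grip":40,"slide":[0.03,-0.004,0],"turn":0},{"grip":40,"slide":[0,0,0],"turn":0},{"grip":40,"slide":[0,0,0],"turn":0}]';;
2) python3 -m handwheel '[{"grip":40,"slide":[0.03,-0.004,0],"turn":0},{"grip":40,"slide":[0,0,0],"turn":0},{"grip":40,"slide":[0,0,0],"turn":0}]';;
3) python3 -m handwheel '[{"grip":40,"slide":[0.03,-0.004,0],"turn":0},{"grip":40,"slide":[0,0,0],"turn":0},{"grip":40,"slide":[0,0,0],"turn":0}]';;
esac >/dev/null; python3 st.py; done
```

```text
t 10.07 tcp [502.6 -41.2  17.1] toolx yaw -7.29 z [-0.001  0.    -1.   ] F [-2.5  0.7 -4.3] M [0.07 0.33 0.  ] open 48.7 grip 84
t 10.32 tcp [503.8 -41.3  17.2] toolx yaw -7.28 z [-0.001  0.    -1.   ] F [-3.6  0.6 -5.8] M [0.09 0.57 0.08] open 48.6 grip 84
t 10.57 tcp [505.  -41.5  17.2] toolx yaw -7.28 z [-0.001  0.    -1.   ] F [-5.5  1.5 -7.1] M [0.16 0.76 0.12] open 48.9 grip 84
```

```bash
python3 -m handwheel '[{"grip":40,"slide":[0.03,-0.004,-0.004],"turn":0},{"grip":40,"slide":[0.03,-0.004,-0.004],"turn":0},{"grip":40,"slide":[0.03,-0.004,-0.004],"turn":0},{"grip":40,"slide":[0,0,0],"turn":0},{"grip":40,"slide":[0,0,0],"turn":0},{"grip":40,"slide":[0,0,0],"turn":0}]'>/dev/null; python3 st.py
python3 -m handwheel '[{"grip":40,"slide":[0.02,-0.003,-0.004],"turn":0},{"grip":40,"slide":[0,0,0],"turn":0},{"grip":40,"slide":[0,0,0],"turn":0}]'>/dev/null; python3 st.py
```

```text
t 11.07 tcp [508.1 -41.9  16.9] toolx yaw -7.28 z [-0.002  0.    -1.   ] F [-7.9  1.8 -1.3] M [0.34 1.04 0.17] open 48.6 grip 84
t 11.32 tcp [508.6 -42.   16.7] toolx yaw -7.28 z [-0.002  0.    -1.   ] F [-8.6  1.1 -1.3] M [0.31 1.15 0.22] open 49.0 grip 84
```

```bash
python3 -m handwheel '[{"grip":40,"slide":[0.02,-0.003,-0.003],"turn":0},{"grip":40,"slide":[0.015,-0.002,-0.003],"turn":0},{"grip":40,"slide":[0,0,0],"turn":0},{"grip":40,"slide":[0,0,0],"turn":0},{"grip":40,"slide":[0,0,0],"turn":0}]'>/dev/null; python3 st.py
python3 -m handwheel '[{"grip":40,"slide":[0,0,0],"turn":0},{"grip":40,"slide":[0,0,0],"turn":0}]'>/dev/null; python3 st.py
python3 - <<'E'
from h import *
im=eyes.grab_frame("side")[:,:,::-1];cv2.imwrite("pics/side5.png",im)
o=cv2.resize(im[225:300,235:355],None,fx=6.5,fy=6.5,interpolation=cv2.INTER_CUBIC)
cv2.imwrite("pics/g5.png",o)
E
```

```text
t 11.73 tcp [509.  -42.1  16.6] toolx yaw -7.27 z [-0.004  0.    -1.   ] F [-12.8   2.2   5.6] M [0.4  1.71 0.25] open 49.0 grip 85
t 11.90 tcp [509.  -42.   16.6] toolx yaw -7.27 z [-0.004  0.    -1.   ] F [-12.4   2.9   5.8] M [0.37 1.69 0.17] open 48.7 grip 85
```

View pics/g5.png

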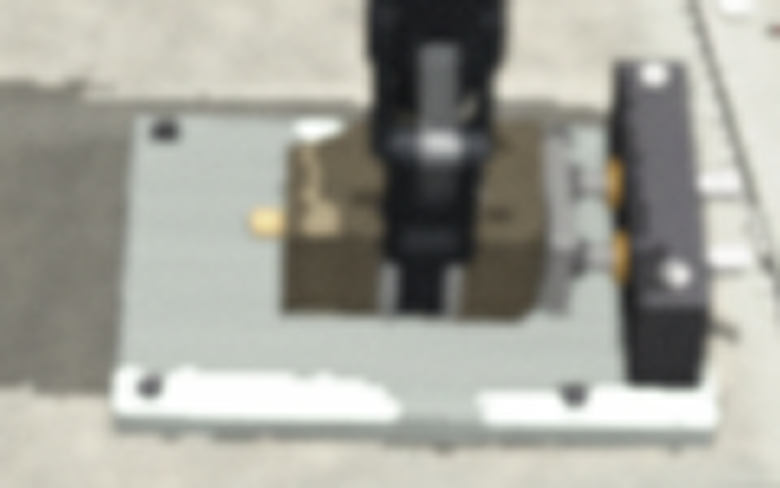

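The plain end is flush with the pad, which has moved in about 7 mm: crop x about 525 to 550, with the rods sticking out behind the fence. I'll ease the down force so the block slides the last millimetre.

```bash
python3 -m handwheel '[{"grip":40,"slide":[0,0,0.01],"turn":0},{"grip":40,"slide":[0,0,0],"turn":0},{"grip":40,"slide":[0,0,0],"turn":0},{"grip":40,"slide":[0,0,0],"turn":0}]'>/dev/null; python3 st.py
python3 -m handwheel '[{"grip":40,"slide":[0,0,0],"turn":0},{"grip":40,"slide":[0,0,0],"turn":0}]'>/dev/null; python3 st.py
```

```text
t 12.28 tcp [509.4 -42.1  16.7] toolx yaw -7.27 z [-0.003  0.    -1.   ] F [-10.    1.9  -1.1] M [0.35 1.33 0.25] open 49.2 grip 84
t 12.45 tcp [509.4 -42.1  16.7] toolx yaw -7.27 z [-0.003  0.    -1.   ] F [-10.1   2.4  -1.1] M [0.43 1.31 0.29] open 48.7 grip 84
```

```bash
python3 -m handwheel '[{"grip":40,"slide":[0.022,-0.003,0],"turn":0},{"grip":40,"slide":[0,0,0],"turn":0},{"grip":40,"slide":[0,0,0],"turn":0},{"grip":40,"slide":[0,0,0],"turn":0}]'>/dev/null; python3 st.py
python3 -m handwheel '[{"grip":40,"slide":[0,0,0],"turn":0},{"grip":40,"slide":[0,0,0],"turn":0}]'>/dev/null; python3 st.py
```

```text
t 12.78 tcp [510.2 -42.2  16.7] toolx yaw -7.27 z [-0.004  0.    -1.   ] F [-9.6  1.6 -0.5] M [0.39 1.38 0.29] open 49.0 grip 84
t 12.95 tcp [510.2 -42.2  16.7] toolx yaw -7.27 z [-0.004  0.    -1.   ] F [-9.6  2.1 -0.6] M [0.41 1.43 0.24] open 48.7 grip 84
```

```bash
python3 -m handwheel '[{"grip":40,"slide":[0,0,-0.004],"turn":0},{"grip":40,"slide":[0,0,0],"turn":0},{"grip":40,"slide":[0,0,0],"turn":0},{"grip":40,"slide":[0,0,0],"turn":0},{"grip":40,"slide":[0,0,0],"turn":0},{"grip":40,"slide":[0,0,0],"turn":0}]'>/dev/null; python3 st.py
python3 - <<'E'
from h import *
im=eyes.grab_frame("side")[:,:,::-1];cv2.imwrite("pics/side6.png",im)
o=cv2.resize(im[225:300,235:355],None,fx=6.5,fy=6.5,interpolation=cv2.INTER_CUBIC)
cv2.imwrite("pics/g6.png",o)
E
```

```text
t 13.45 tcp [510.2 -42.2  16.6] toolx yaw -7.27 z [-0.004  0.    -1.   ] F [-10.    1.9   0.7] M [0.38 1.36 0.25] open 49.2 grip 85
```

View pics/g6.png

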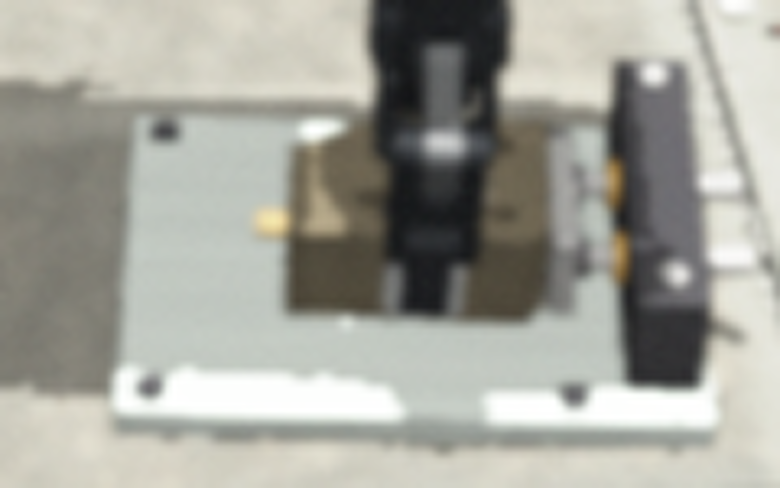

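The block lies on the bed with its plain end flush on the pad (crop x about 550), the pin pointing away at (270,222), and about 10 N of push. Handing in.

```bash
python3 -c "
from station import robot
print(robot.job_done())"
```

```text
the job is handed in; nothing more can be done
None
```

I handed the job in with the block still gripped and lying on the jig bed: its plain end is against the middle of the sprung pad, and it is pressing with about 10 N, with the pad in about 8 mm as judged from the contact point and force.

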